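Put the cruet set back in its table caddy

TASK

Put the cruet set back in its steel table caddy for the dining table: oil bottle, vinegar bottle, pepper mill and salt shaker, each upright in the cup made for its size (the bottle with the widest foot in the widest cup, and so on down to the shaker in the narrowest). Set each piece gently down on the bottom of its cup, do not drop it or tip it over, and leave the soap dispenser and the spice tin standing where they are.

Things in the scene. Friction and masses are not known exactly. Their poses are not given: they have to be found in the camera images.
- oil_bottle: the larger of the two green-glass cruet bottles, to go in the widest cup. Round body 72 mm across up to 90 mm high, shoulder narrowing to 118 mm, then a straight neck 28 mm across up to 158 mm (the part to grip), short bent steel pourer on top to 173 mm. About 0.25 to 0.46 kg. Stands upright. Origin: centre of its underside, on the worktop; z up along its axis.
- vinegar_bottle: the smaller green-glass cruet bottle, to go in the second widest cup. Round body 58 mm across up to 68 mm high, shoulder narrowing to 92 mm, then a straight neck 26 mm across up to 134 mm (the part to grip), steel ball stopper on top to 149 mm. About 0.16 to 0.3 kg. Stands upright. Origin: centre of its underside, on the worktop; z up along its axis.
- pepper_mill: pepper mill of turned dark wood, to go in the third widest cup. Foot 46 mm across, waist 31 mm, a head 38 to 39 mm across from 81 to 108 mm high (the part to grip) and a small steel nut on top to 126 mm. About 0.1 to 0.18 kg. Stands upright. Origin: centre of its underside, on the worktop; z up along its axis.
- salt_shaker: steel salt shaker, to go in the narrowest cup. Plain cylinder 36 mm across up to 72 mm high (grip its upper half) with a pierced domed top to 88 mm. About 0.07 to 0.12 kg. Stands upright. Origin: centre of its underside, on the worktop; z up along its axis.
- cup_widest: the widest of four round open metal cups that stand two by two, 104 mm apart, in any order, in the caddy (a flat steel tray, 218 mm square, rim 22 mm, wire handle up to 40 mm high on two sides). Fixed. Wall 2.5 mm; origin: centre of its underside, 3 mm above the worktop, z up; inner floor 3 mm and rim 30 mm above the origin. Inside 88 mm across.
- cup_second: the second widest of four round open metal cups that stand two by two, 104 mm apart, in any order, in the caddy (a flat steel tray, 218 mm square, rim 22 mm, wire handle up to 40 mm high on two sides). Fixed. Wall 2.5 mm; origin: centre of its underside, 3 mm above the worktop, z up; inner floor 3 mm and rim 30 mm above the origin. Inside 74 mm across.
- cup_third: the third widest of four round open metal cups that stand two by two, 104 mm apart, in any order, in the caddy (a flat steel tray, 218 mm square, rim 22 mm, wire handle up to 40 mm high on two sides). Fixed. Wall 2.5 mm; origin: centre of its underside, 3 mm above the worktop, z up; inner floor 3 mm and rim 30 mm above the origin. Inside 62 mm across.
- cup_narrowest: the narrowest of four round open metal cups that stand two by two, 104 mm apart, in any order, in the caddy (a flat steel tray, 218 mm square, rim 22 mm, wire handle up to 40 mm high on two sides). Fixed. Wall 2.5 mm; origin: centre of its underside, 3 mm above the worktop, z up; inner floor 3 mm and rim 30 mm above the origin. Inside 52 mm across.
- soap_dispenser: look-alike, stays where it is: green-glass soap dispenser, round body 66 mm across up to 88 mm high, steel pump on top with a spout that sticks out 50 mm from the axis (along its own +x) at about 155 mm; 160 mm high in all. Loose. Stands upright. Origin: centre of its underside, on the worktop; z up along its axis.
- spice_tin: look-alike, stays where it is: squat steel spice tin, 46 mm across with a flat, slightly wider lid of 50 mm, 76 mm high. Loose. Stands upright. Origin: centre of its underside, on the worktop; z up along its axis.
Mind the look-alikes: they are no part of the job. What is shaped like the pepper_mill but purple is not meant.

How it is judged:
By the outcome, as a careful person would: the job done as asked, in the order asked, and still so for the second after the job is handed in, with the robot touching nothing.
It also fails if it takes over 112 s, if anything falls off the work surface, if the arm or the gripper's body presses on something with over 40 N, if the wrist force passes 120 N, or if a joint passes its speed limit or range.

ROBOT

A 6-joint arm with a two-finger parallel gripper is mounted at the origin on the work surface. World frame = base frame: x ahead of the robot, y to its left, z up, the work surface at z = 0. Lengths are in m, angles in rad, forces in N, time in s.
With the tool pointing down it reaches from about 0.3 to 0.775 m from the base axis. Payload 14.6 kg.
Tool frame: the origin (TCP) lies on the centre line of the jaws, within the pads' length; the fingertips stand 25 mm ahead of it and the grasp point (between the pads) lies 6 mm ahead of it (ctrl.tip_reach is the distance from the TCP to the fingertips, in m); z points along the fingers, y is the line along which they close (so a half turn about z gives the same grasp; the last joint's range is limited). The gripper opens to 94 mm and grips with 3 to 60 N. Pads are 16 mm wide; open, the fingers measure 119 mm over their backs; the gripper's body (75 mm by 177 mm) begins 78 mm behind the grasp point.
Start: joints at [-1.243, 0.3, 1.521, -0, 1.321, -0.067], TCP at [0.212, -0.508, 0.192] pointing down, gripper open.
Joint ranges: [-3.03, 3.03], [-0.79, 2.21], [0.23, 2.52], [-1.04, 4.18], [0, 3.07], [-2.55, 2.55]. Speed limits (rad/s): [2.22, 2.22, 2.57, 3.14, 3.14, 3.14].

INTERFACE

Orientations are given as [roll, pitch, yaw] about the fixed x, y, z axes, in that order (R = Rz(yaw) Ry(pitch) Rx(roll)).
In Python, from station import ctrl gives the robot as it stands. The module is installed in compiled form; this text tells all that it offers.
- The arm moves only by the tool apply_moves, never from a script. Its argument "deltas" is a list of rows, each a list of 7 numbers: the closure in counts, from 0 (fully open) to 255 (shut), then the shift along the world's x, y, z in cm, then the turn, a rotation vector about the world's x, y, z in rad. In form: [[jaw, tx, ty, tz, ax, ay, az], ...]. A call has 1 to 10 rows; each row shifts and turns the commanded pose from where the row before left it; what a row does not reach is not made up. A row lasts 1/10 s, in which the tool goes at most 50 mm and 8.59 degrees, less where a joint would pass 70% of its speed; a pose out of reach is approached as far as the arm can. A call with a gripper value outside its range is refused whole. The fingers move at their own pace and stop on an object; "grip_force" is the grip in N (left out, the last holds). Time passes only in rows, so rows that do not move let the fingers close. It gives the time, the measured TCP pose, the force, the opening and the grip force at its end, in the units of the state.
- ctrl.get_obs(): the state, without advancing time (a new reading comes with each control period).
- ctrl.camera(name): name is "scene" or "top" or "wrist"; returns a dict with "img" (420x560x3 uint8, red, green, blue), "K" (3x3 intrinsics, pixels), "k1" (the pictures are not rectified: a ray, as slopes to the right and down, at radius r is drawn at 1 + k1 r^2 times it, then the intrinsics apply), "pose" (4x4, takes a point from camera to world coordinates); the wrist camera has in their place "hand_eye" (4x4, takes a point from camera to tool coordinates, whose origin is the TCP and whose axes are the flange's). Camera axes: x right, y up, looking along -z (the intrinsics and any distortion apply to the point x, -y, -z); pixel columns grow to the right and rows downward; lengths in m; the calibration is good to about 2 mm. A picture is of the moment at which its call begins: read the wrist's pose just before it. There is no depth.
- ctrl.hand_in(): hands the job in; it is judged then, once.
The state is a dict: "time_s": time; "qpos": joint angles; "joint_vel": joint speeds; "tau": joint torques, N m; "ee_pos": TCP position; "eef_rot": TCP orientation; "force": force on the tool from outside, world axes, zero at the start; "moment": the same for the moment, N m; "grip_width": finger opening in m; "grip_force": force on a finger pad.
Only numpy, scipy, OpenCV 4.12 (cv2) and the standard library are available. Lean on these libraries where they do the work, as an engineer would, in place of code of your own. Each camera call takes 0.05 s, during which the arm holds its last target. There are 200 camera calls.

## Working session

There is one attempt and no reset: what is moved stays moved. The work goes in short steps, Python scripts to look and compute and a tool call to move; the robot and the scene stay as the last step left them, time stands still between calls to the robot, and variables do not carry over. Pictures are saved under pics/ and viewed, at most 17 in all, crops included, and the job is handed in when it is done.

Besides the shell and the picture viewer there is one more tool, called after "Emit:" in YAML: its name, and indented under it one key for each argument. apply_moves: Moves the arm, as the interface text tells. Its arguments: {"type":"object","properties":{"deltas":{"type":"array"},"grip_force":{"type":"number"}},"required":["deltas"]}

```bash
mkdir -p pics; cat > h.py <<'E'
import numpy as np, cv2
from station import ctrl
from scipy.spatial.transform import Rotation as R
def T():
    o=ctrl.get_obs(); M=np.eye(4); M[:3,:3]=R.from_euler('xyz',o['eef_rot']).as_matrix(); M[:3,3]=o['ee_pos']; return M
def shot(name,fn=None):
    t=T(); c=ctrl.camera(name); c['P']=c['pose'] if 'pose' in c else t@c['hand_eye']
    if fn: cv2.imwrite('pics/'+fn,c['img'][:,:,::-1])
    return c
def ray(c,uv):
    K=c['K']; k=c['k1']
    d=np.array([k,0,0,0],float)
    p=cv2.undistortPoints(np.array([[uv]],float),K,d)[0,0]
    return c['P'][:3,3], c['P'][:3,:3]@np.array([p[0],-p[1],-1])
def onz(c,uv,z):
    o,d=ray(c,uv); return o+d*(z-o[2])/d[2]
def proj(c,p):
    q=np.linalg.inv(c['P'])@np.append(p,1); s=np.array([q[0],-q[1]])/-q[2]
    s=s*(1+c['k1']*(s@s)); return s*[c['K'][0,0],c['K'][1,1]]+c['K'][:2,2]
E
python3 - <<'E'
from h import *
import pickle
for n in ['scene','top','wrist']:
    c=shot(n,n+'0.png'); pickle.dump(c,open(n+'0.pkl','wb')); print(n,c['P'].round(3).tolist(),c['K'].round(1).tolist(),c['k1'])
o=ctrl.get_obs();print({k:np.round(v,3) for k,v in o.items()}, ctrl.tip_reach)
E
```

```text
scene [[0.864, -0.378, 0.332, 1.001], [0.503, 0.641, -0.58, -0.824], [0.006, 0.668, 0.744, 1.076], [0.0, 0.0, 0.0, 1.0]] [[525.0, 0.0, 276.5], [0.0, 525.0, 212.0], [0.0, 0.0, 1.0]] -0.13857963640990295
top [[-0.024, 0.983, -0.184, 0.358], [-1.0, -0.023, 0.009, 0.013], [0.004, 0.184, 0.983, 0.884], [0.0, 0.0, 0.0, 1.0]] [[382.9, 0.0, 283.6], [0.0, 382.9, 209.9], [0.0, 0.0, 1.0]] -0.017076449421986665
wrist [[0.384, 0.897, 0.22, 0.275], [-0.923, 0.373, 0.09, -0.48], [-0.001, -0.238, 0.971, 0.384], [0.0, 0.0, 0.0, 1.0]] [[305.2, 0.0, 282.4], [0.0, 305.2, 206.2], [0.0, 0.0, 1.0]] -0.052318597117221234
{'time_s': np.float64(0.15), 'qpos': array([-1.243,  0.3  ,  1.521,  0.   ,  1.321, -0.067]), 'joint_vel': array([ 0.002, -0.003, -0.002,  0.002, -0.001,  0.001]), 'tau': array([ 1.0000e-03, -5.3196e+01, -3.5282e+01,  7.1000e-02,  2.4000e-02,
       -0.0000e+00]), 'ee_pos': array([ 0.211, -0.508,  0.192]), 'eef_rot': array([-3.141, -0.   ,  0.395]), 'force': array([0.606, 0.573, 0.967]), 'moment': array([0.03 , 0.045, 0.006]), 'grip_force': np.float64(0.0), 'grip_width': np.float64(0.094)} 0.025
```

View pics/scene0.png

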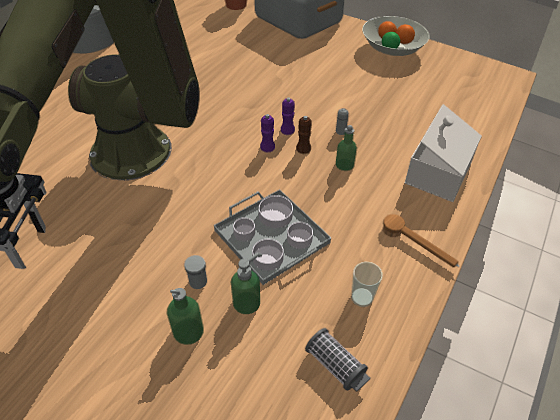

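View pics/top0.png

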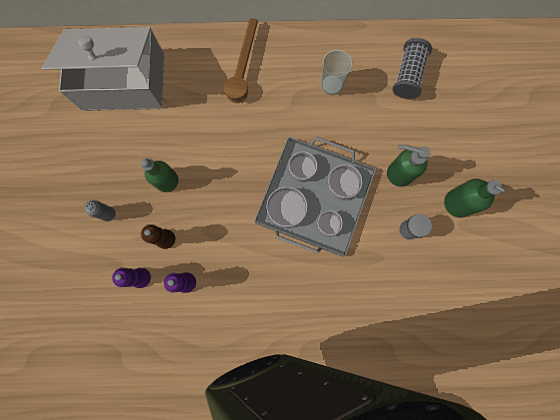

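The scene view shows two large green pieces at (185,317) and (246,288), a small green bottle at (346,150), the dark mill at (304,135) beside two purple ones, the shaker at (342,122), and the tin at (195,270). The caddy is at (272,235). The oil bottle is one of the two large green pieces and the soap dispenser is the other, so I'm enlarging both views of them.

```bash
python3 - <<'E'
import cv2,numpy as np
a=cv2.imread('pics/scene0.png')[240:360,140:290]; b=cv2.imread('pics/top0.png')[130:250,370:520]
cv2.imwrite('pics/crop0.png',np.hstack([cv2.resize(x,(400,320),interpolation=cv2.INTER_CUBIC) for x in (a,b)]))
E
```

```text
(no output)
```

View pics/crop0.png

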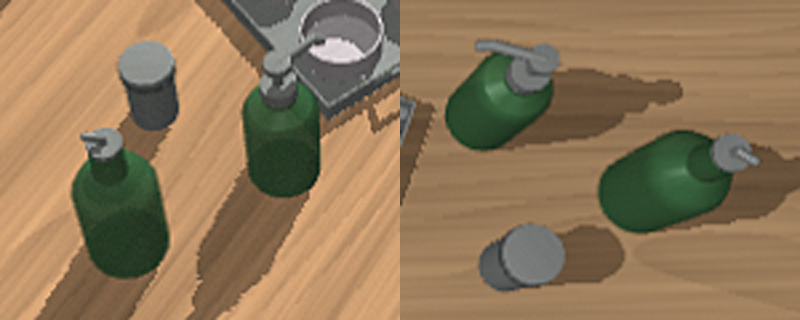

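The oil bottle is the right one in the top view (470,197): it has a green neck and a short pourer. The soap dispenser at (405,165) has the pump and long spout and stays put. I'll cast rays at the known heights and draw the resulting circles in both views.

```bash
cat >> h.py <<'E'
def circ(img,c,p,r,col=(0,0,255),s=1):
    a=np.linspace(0,2*np.pi,40)
    q=np.array([proj(c,[p[0]+r*np.cos(t),p[1]+r*np.sin(t),p[2]]) for t in a])
    cv2.polylines(img,[np.int32(q*s*16)],True,col,1,cv2.LINE_AA,4)
E
python3 - <<'E'
from h import *
import pickle
c=pickle.load(open('top0.pkl','rb')); s=pickle.load(open('scene0.pkl','rb'))
items={'oil':((493.8,188),.160,[(.036,0),(.014,.158)]),'soap':((422.5,152.5),.15,[(.033,0)]),'tin':((418.8,225.6),.076,[(.023,0),(.025,.076)]),
'vin':((148,163),.142,[(.029,0),(.013,.134)]),'pep':((149,231),.118,[(.023,0),(.0195,.1)]),'salt':((92.5,207),.083,[(.018,0),(.018,.072)])}
cups={'c1':((288,207),.044),'c2':((346,181),.037),'c3':((303,166),.031),'c4':((330,222),.026)}
A=[cv2.resize(k['img'][:,:,::-1],None,fx=2,fy=2,interpolation=cv2.INTER_CUBIC) for k in (c,s)]
for n,(uv,z,cs) in items.items():
    p=onz(c,uv,z); print(n,p[:2].round(4))
    for k,im in zip((c,s),A):
        for r,h in cs: circ(im,k,[p[0],p[1],h],r,s=2)
for n,(uv,r) in cups.items():
    p=onz(c,uv,.033); print(n,p[:2].round(4), np.hypot(*p[:2]).round(3))
    for k,im in zip((c,s),A): circ(im,k,[p[0],p[1],.033],r,s=2)
im=A[0][260:600,150:1050]; cv2.imwrite('pics/ov_top.png',cv2.resize(im,(800,302)))
cv2.imwrite('pics/ov_sc.png',A[1][160:720,300:740])
E
```

```text
oil [ 0.528  -0.4057]
soap [ 0.607  -0.2757]
tin [ 0.4689 -0.2819]
vin [0.6    0.2782]
pep [0.4649 0.2788]
salt [0.5242 0.4141]
c1 [ 0.5242 -0.0042] 0.524
c2 [ 0.5819 -0.139 ] 0.598
c3 [ 0.6199 -0.0414] 0.621
c4 [ 0.4877 -0.0978] 0.497
```

View pics/ov_top.png

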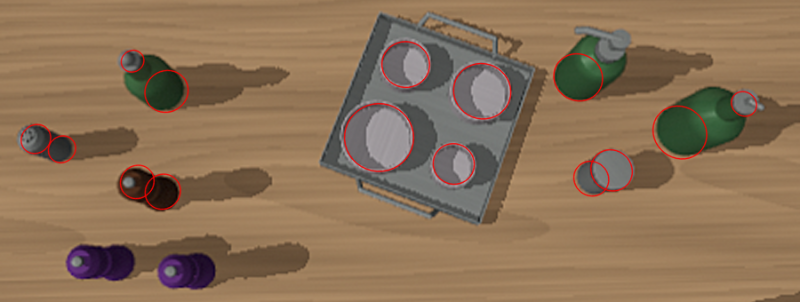

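View pics/ov_sc.png

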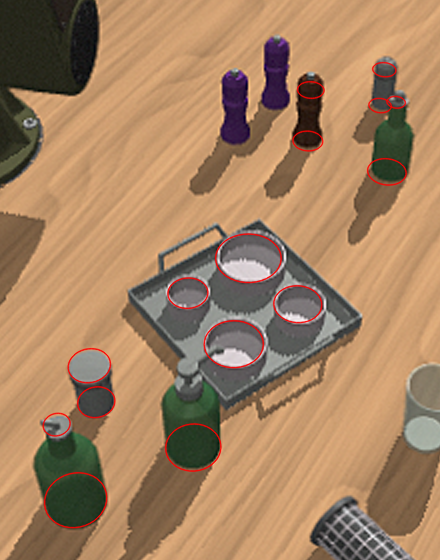

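The circles fit in both views to within about 3 mm. The caddy's diagonal lies along the current jaw axis, so I'll keep the yaw for all four pieces. I'm moving above the oil bottle.

Emit:
apply_moves:
  deltas:
    - [0,2.5,0.8,1,0,0,0]
    - [0,3.5,1.1,1,0,0,0]
    - [0,3.5,1.1,1,0,0,0]
    - [0,3.5,1.1,1,0,0,0]
    - [0,3.5,1.1,1,0,0,0]
    - [0,3.5,1.1,1,0,0,0]
    - [0,3.5,1.1,1,0,0,0]
    - [0,3.5,1.1,0.8,0,0,0]
    - [0,2.6,1,0,0,0,0]
    - [0,2,0.7,0,0,0,0]
  grip_force: 35

```text
time_s: 1.15
ee_pos: [0.5291, -0.4046, 0.2698]
eef_rot: [-3.141, 0.0, 0.396]
force: [-0.2, -1.0, -0.5]
grip_width: 0.0944
grip_force: 0.0
```

```bash
cat > look.py <<'E'
from h import *
import sys,pickle
# look.py name x y r:z r:z ...
n=sys.argv[1]; c=shot('wrist'); im=c['img'][:,:,::-1].copy()
x,y=map(float,sys.argv[2:4])
for a in sys.argv[4:]:
    r,z=map(float,a.split(':')); circ(im,c,[x,y,z],r); print(a,proj(c,[x,y,z]).round(1))
cv2.imwrite('pics/'+n+'.png',im); pickle.dump(c,open(n+'.pkl','wb'))
o=ctrl.get_obs(); print(o['time_s'],o['ee_pos'].round(4),o['eef_rot'].round(3))
E
python3 look.py w1 .528 -.4057 .014:.158 .036:0 .036:.09
```

```text
.014:.158 [284.1 202.8]
.036:0 [283.6 179.3]
.036:.09 [283.9 190.4]
1.2 [ 0.531  -0.4034  0.2692] [-3.14  -0.     0.397]
```

View pics/w1.png

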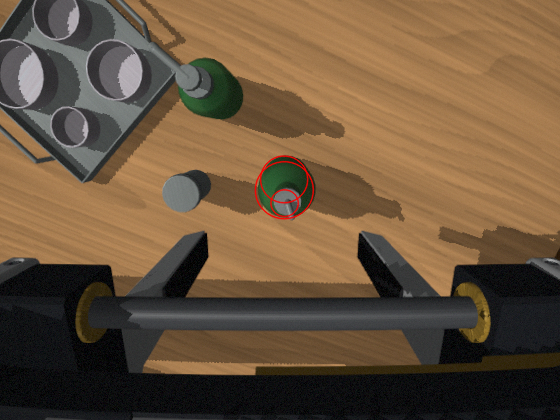

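The wrist view agrees: the pourer collar is at (287,202) against a predicted (284,203), about 2 mm along the jaw line. Descending and gripping the neck.

Emit:
apply_moves:
  deltas:
    - [0,-0.2,-0.3,-1,0,0,0]
    - [0,0,0,-2,0,0,0]
    - [0,0,0,-2.5,0,0,0]
    - [0,0,0,-2.5,0,0,0]
    - [0,0,0,-2,0,0,0]
    - [0,0,0,-1.2,0,0,0]
    - [0,0,0,-0.8,0,0,0]
    - [0,0,0,0,0,0,0]
    - [0,0,0,0,0,0,0]

```text
time_s: 2.1
ee_pos: [0.5256, -0.409, 0.151]
eef_rot: [3.141, -0.0, 0.395]
force: [-0.9, -0.0, -0.0]
grip_width: 0.0941
grip_force: 0.0
```

Emit:
apply_moves:
  deltas:
    - [120,0,0,0,0,0,0]
    - [180,0,0,0,0,0,0]
    - [255,0,0,0,0,0,0]
    - [255,0,0,0,0,0,0]
    - [255,0,0,0,0,0,0]
    - [255,0,0,0,0,0,0]
    - [255,0,0,0,0,0,0]

```text
time_s: 2.8
ee_pos: [0.5255, -0.4087, 0.1502]
eef_rot: [3.142, 0.0, 0.395]
force: [0.3, 1.1, -0.2]
grip_width: 0.0413
grip_force: 0.0
```

Emit:
apply_moves:
  deltas:
    - [190,0.3,0.1,0,0,0,0]
    - [255,0,0,0,0,0,0]
    - [255,0,0,0,0,0,0]
    - [255,0,0,0,0,0,0]
    - [255,0,0,0,0,0,0]
    - [255,0,0,0,0,0,0]

```text
time_s: 3.4
ee_pos: [0.5284, -0.4076, 0.15]
eef_rot: [-3.141, 0.0, 0.395]
force: [0.2, 1.1, 0.1]
grip_width: 0.0052
grip_force: 35.1
```

A width of 5 mm doesn't match the 28 mm neck, so I'm checking.

```bash
python3 look.py w2 .528 -.4057 .014:.158 .036:0; python3 - <<'E'
from h import *
s=shot('scene'); t=shot('top')
a=s['img'][230:390,130:330,::-1];b=t['img'][120:260,380:555,::-1]
w=cv2.imread('pics/w2.png')
cv2.imwrite('pics/c2.png',np.hstack([cv2.resize(w,(300,400)) if 0 else cv2.resize(w[100:400,130:430],(400,400)),cv2.resize(a,(400,400))]))
E
```

```text
.014:.158 [281.3 242.5]
.036:0 [281.9 193.7]
3.45 [ 0.5284 -0.4076  0.15  ] [-3.141  0.     0.395]
```

View pics/c2.png

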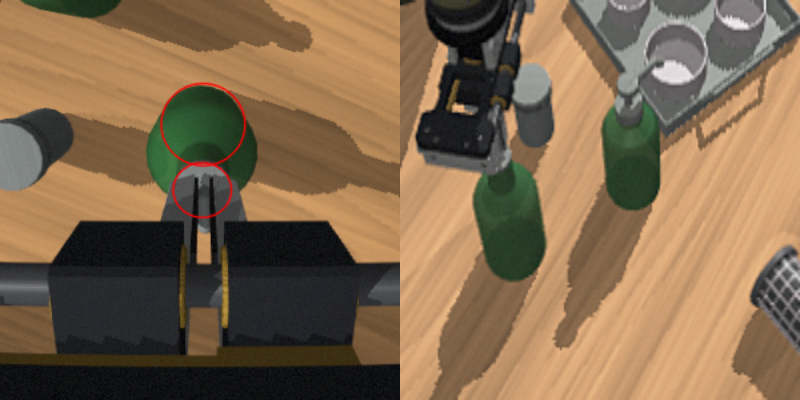

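```bash
python3 - <<'E'
from h import *
import pickle
s=shot('scene'); w=shot('wrist')
t=T()
for z in (-.078+.006,0,.006,.025):
    p=(t@[0,0,z,1])[:3]; print(z,p.round(3),proj(s,p).round(1),proj(w,p).round(1))
print(proj(s,[.528,-.4057,.158]),w['hand_eye'].round(3).tolist())
a=s['img'][190:370,140:290,::-1]; b=w['img'][140:330,200:360,::-1]
A=cv2.resize(a,(400,480),interpolation=cv2.INTER_CUBIC)
for z,col in ((.006,(0,0,255)),(.025,(255,0,0))):
    q=(proj(s,(t@[0,0,z,1])[:3])-[140,190])*[400/150,480/180]; cv2.circle(A,tuple(int(v) for v in q),3,col,-1)
cv2.imwrite('pics/c3.png',np.hstack([A,cv2.resize(b,(400,480),interpolation=cv2.INTER_CUBIC)]))
E
```

```text
-0.072 [ 0.528 -0.408  0.222] [173.3 275. ] [284.9 294.4]
0 [ 0.528 -0.408  0.15 ] [178.3 294.9] [284.1 238.7]
0.006 [ 0.528 -0.408  0.144] [178.7 296.4] [284.1 235.8]
0.025 [ 0.528 -0.408  0.125] [179.9 301.3] [283.9 227.3]
[178.10041    292.01211273] [[-0.0, 0.971, 0.238, 0.07], [1.0, 0.0, 0.0, -0.001], [0.0, 0.238, -0.971, -0.193], [0.0, 0.0, 0.0, 1.0]]
```

View pics/c3.png

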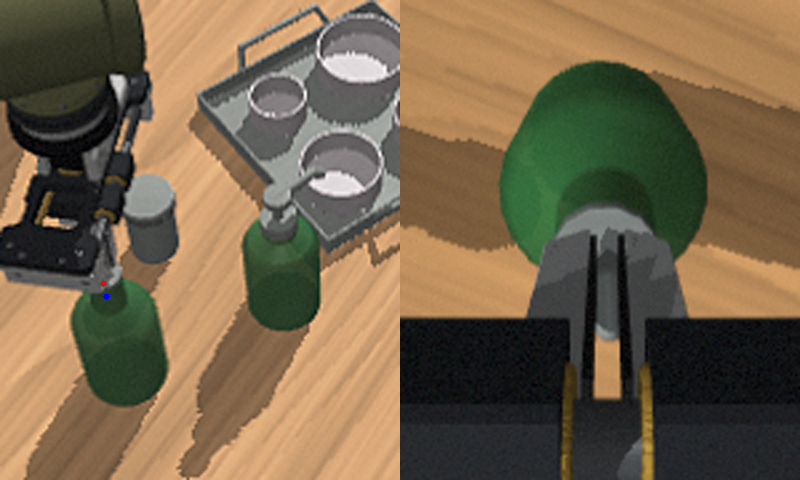

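The jaws seem to hold the thin pourer above the neck, so I'm checking the height calibration against the known caddy positions in w1.

```bash
python3 - <<'E'
from h import *
import pickle
w=pickle.load(open('w1.pkl','rb'))
for n,uv,z in (('c4',(70,128),.033),('c2',(115,70),.033),('tin',(182,193),.076)):
    print(n,onz(w,uv,z).round(4))
s=shot('scene');t=T()
for p in ([0,.0885,-.072,1],[0,-.0885,-.072,1],[0.0375,.0885,-.072,1],[-.0375,.0885,-.072,1]):
    q=(t@p)[:3]; print(p,q.round(3),((proj(s,q)-[140,190])*[400/150,480/180]).round())
o=ctrl.get_obs(); print(o['qpos'].round(3))
E
```

```text
c4 [ 0.4851 -0.0983  0.033 ]
c2 [ 0.5827 -0.1377  0.033 ]
tin [ 0.4715 -0.2861  0.076 ]
[0, 0.0885, -0.072, 1] [ 0.563 -0.489  0.222] [ 57. 329.]
[0, -0.0885, -0.072, 1] [ 0.494 -0.326  0.222] [118. 135.]
[0.0375, 0.0885, -0.072, 1] [ 0.597 -0.475  0.222] [109. 335.]
[-0.0375, 0.0885, -0.072, 1] [ 0.528 -0.504  0.222] [  6. 322.]
[-0.712  0.598  1.193  0.     1.35   0.464]
```

Emit:
apply_moves:
  deltas:
    - [0,0,0,0,0,0,0]
    - [0,0,0,0,0,0,0]
    - [0,0,0,0,0,0,0]
    - [0,0,0,0,0,0,0]
    - [0,0,0,0,0,0,0]
    - [0,0,0,0,0,0,0]
    - [0,0,0,0,0,0,0]
    - [0,0,0,0,0,0,0]

```text
time_s: 4.5
ee_pos: [0.5286, -0.4077, 0.1502]
eef_rot: [3.142, -0.0, 0.395]
force: [0.6, -0.4, 0.3]
grip_width: 0.0661
grip_force: 0.0
```

```bash
python3 look.py w3 .528 -.4057 .014:.158 .014:.118 .036:.09; python3 - <<'E'
from h import *
s=shot('scene'); a=s['img'][190:370,140:290,::-1]; w=cv2.imread('pics/w3.png')[130:340,130:430]
cv2.imwrite('pics/c4.png',np.hstack([cv2.resize(a,(330,400),interpolation=cv2.INTER_CUBIC),cv2.resize(w,(460,322),interpolation=cv2.INTER_CUBIC).copy() if 0 else cv2.resize(w,(460,400),interpolation=cv2.INTER_CUBIC)]))
E
```

```text
.014:.158 [281.  242.5]
.014:.118 [281.3 224.2]
.036:.09 [281.4 214.6]
4.55 [ 0.5286 -0.4077  0.1502] [ 3.142 -0.     0.395]
```

View pics/c4.png

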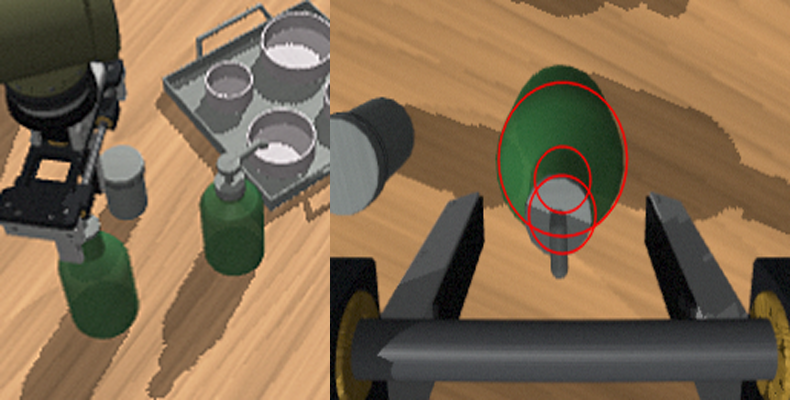

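The caddy cups measured from w1 agree to within 2 mm, so the camera pose is right. In w3 the pads end at the neck's top, with the pourer at (559,250) in the crop. The real fingertips are therefore about 30 mm higher than tip_reach says. Going 3 cm lower is safe in either case, since the jaws are open wider than the body. I'll lower, close, and check for a 28 mm width.

Emit:
apply_moves:
  deltas:
    - [0,0,0,0,0,0,0]
    - [0,0,0,0,0,0,0]
    - [0,0,0,0,0,0,0]
    - [0,0,0,-0.5,0,0,0]
    - [0,0,0,-0.8,0,0,0]
    - [0,0,0,-0.8,0,0,0]
    - [0,0,0,-0.6,0,0,0]
    - [0,0,0,-0.3,0,0,0]
    - [100,0,0,0,0,0,0]
    - [140,0,0,0,0,0,0]

```text
time_s: 5.6
ee_pos: [0.5286, -0.4078, 0.1204]
eef_rot: [3.141, -0.0, 0.395]
force: [-0.4, 0.4, -0.3]
grip_width: 0.0813
grip_force: 0.0
```

Emit:
apply_moves:
  deltas:
    - [255,0,0,0,0,0,0]
    - [255,0,0,0,0,0,0]
    - [255,0,0,0,0,0,0]
    - [255,0,0,0,0,0,0]
    - [255,0,0,0,0,0,0]
    - [255,0,0,0,0,0,0]
    - [255,0,0,0,0,0,0]
    - [255,0,0,0,0,0,0]
  grip_force: 35

```text
time_s: 6.4
ee_pos: [0.5285, -0.4076, 0.12]
eef_rot: [-3.141, 0.0, 0.395]
force: [0.3, 0.2, -0.6]
grip_width: 0.0277
grip_force: 34.9
```

```bash
python3 look.py w4 .528 -.4057 .014:.158 .036:.09; python3 - <<'E'
from h import *
s=shot('scene'); a=s['img'][190:370,140:290,::-1]; w=cv2.imread('pics/w4.png')[130:340,130:430]
cv2.imwrite('pics/c5.png',np.hstack([cv2.resize(a,(330,400),interpolation=cv2.INTER_CUBIC),cv2.resize(w,(460,322),interpolation=cv2.INTER_CUBIC).copy() if 0 else cv2.resize(w,(460,400),interpolation=cv2.INTER_CUBIC)]))
E
```

```text
.014:.158 [280.9 261.9]
.036:.09 [281.4 224.9]
6.45 [ 0.5285 -0.4076  0.12  ] [-3.141  0.     0.395]
```

27.7 mm with 35 N means it holds the neck, and the 30 mm tool offset is confirmed. Lifting high enough to clear the soap dispenser, then on to the widest cup.

Emit:
apply_moves:
  deltas:
    - [255,0,0,0.5,0,0,0]
    - [255,0,0,1,0,0,0]
    - [255,0,0,2,0,0,0]
    - [255,0,0,2.5,0,0,0]
    - [255,0,0,2.5,0,0,0]
    - [255,0,0,2.5,0,0,0]
    - [255,0,0,2.5,0,0,0]
    - [255,0,0,2.5,0,0,0]
    - [255,0,0,1.5,0,0,0]
    - [255,0,0,0.5,0,0,0]

```text
time_s: 7.5
ee_pos: [0.5287, -0.4079, 0.3029]
eef_rot: [3.139, -0.002, 0.395]
force: [0.8, 0.2, -3.1]
grip_width: 0.0278
grip_force: 34.9
```

Emit:
apply_moves:
  deltas:
    - [255,0,1,0,0,0,0]
    - [255,0,2,0,0,0,0]
    - [255,0,2.5,0,0,0,0]
    - [255,0,2.5,0,0,0,0]
    - [255,0,2.5,0,0,0,0]
    - [255,0,2.5,0,0,0,0]
    - [255,0,2.5,0,0,0,0]
    - [255,0,2.5,0,0,0,0]
    - [255,0,2.5,0,0,0,0]
    - [255,0,2.5,0,0,0,0]

```text
time_s: 8.5
ee_pos: [0.5279, -0.1759, 0.2991]
eef_rot: [-3.14, 0.001, 0.395]
force: [-0.0, -0.4, -3.1]
grip_width: 0.0281
grip_force: 34.9
```

Emit:
apply_moves:
  deltas:
    - [255,0,2.5,0,0,0,0]
    - [255,0,2.5,0,0,0,0]
    - [255,0,2.5,0,0,0,0]
    - [255,0,2.5,0,0,0,0]
    - [255,-0.2,2.5,0,0,0,0]
    - [255,-0.2,2,0,0,0,0]
    - [255,0,2,0,0,0,0]
    - [255,0,1,0,0,0,0]
    - [255,0,0,0,0,0,0]
    - [255,0,0,0,0,0,0]

```text
time_s: 9.5
ee_pos: [0.5243, -0.003, 0.2998]
eef_rot: [-3.142, 0.001, 0.395]
force: [-0.3, -0.3, -2.7]
grip_width: 0.0282
grip_force: 34.9
```

Lowering to just above the rim, then one look.

Emit:
apply_moves:
  deltas:
    - [255,0,0,-1,0,0,0]
    - [255,0,0,-2,0,0,0]
    - [255,0,0,-2,0,0,0]
    - [255,0,0,-2,0,0,0]
    - [255,0,0,-2,0,0,0]
    - [255,0,0,-2,0,0,0]
    - [255,0,0,-1.5,0,0,0]
    - [255,0,0,-1,0,0,0]
    - [255,0,0,0,0,0,0]
    - [255,0,0,0,0,0,0]

```text
time_s: 10.5
ee_pos: [0.5247, -0.003, 0.1655]
eef_rot: [3.141, -0.0, 0.394]
force: [-0.1, -0.0, -2.5]
grip_width: 0.0282
grip_force: 34.9
```

```bash
python3 - <<'E'
from h import *
s=shot('scene'); t=shot('top'); e=ctrl.get_obs()['ee_pos']; print(e)
o=[]
for c,(x,y) in ((s,(180,120)),(t,(210,100))):
    im=c['img'][:,:,::-1].copy(); im=cv2.resize(im,None,fx=2,fy=2,interpolation=cv2.INTER_CUBIC)
    circ(im,c,[.5246,-.003,.033],.044,s=2); circ(im,c,[e[0],e[1],e[2]-.12],.036,(255,0,0),s=2)
    o.append(im[2*y:2*y+360,2*x:2*x+390])
cv2.imwrite('pics/c6.png',np.hstack(o))
E
```

```text
[ 0.5248867  -0.00282993  0.16591128]
```

View pics/c6.png

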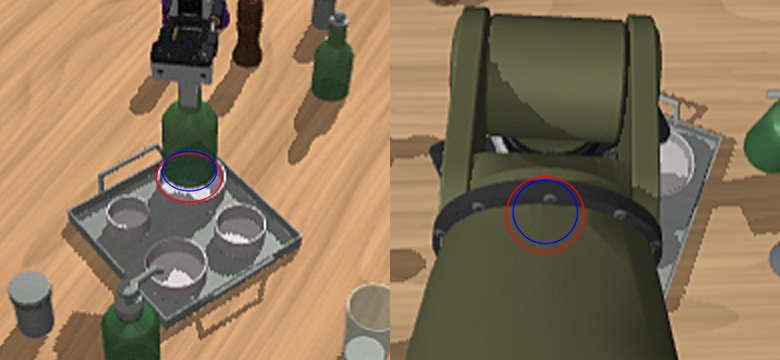

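The bottle's foot (blue) sits inside the widest cup's rim (red). Setting it down slowly.

Emit:
apply_moves:
  deltas:
    - [255,0,0,-0.6,0,0,0]
    - [255,0,0,-0.8,0,0,0]
    - [255,0,0,-0.8,0,0,0]
    - [255,0,0,-0.6,0,0,0]
    - [255,0,0,-0.4,0,0,0]
    - [255,0,0,-0.2,0,0,0]
    - [255,0,0,-0.1,0,0,0]
    - [255,0,0,-0.1,0,0,0]
    - [255,0,0,-0.1,0,0,0]
    - [255,0,0,-0.1,0,0,0]

```text
time_s: 11.6
ee_pos: [0.5246, -0.0027, 0.1272]
eef_rot: [3.141, -0.0, 0.395]
force: [-0.6, 0.3, -3.5]
grip_width: 0.028
grip_force: 34.9
```

Emit:
apply_moves:
  deltas:
    - [255,0,0,-0.1,0,0,0]
    - [255,0,0,0,0,0,0]

```text
time_s: 11.8
ee_pos: [0.5245, -0.0027, 0.1261]
eef_rot: [-3.142, 0.0, 0.395]
force: [0.2, 0.8, -3.3]
grip_width: 0.0279
grip_force: 34.9
```

Emit:
apply_moves:
  deltas:
    - [255,0,0,-0.05,0,0,0]
    - [255,0,0,-0.05,0,0,0]
    - [255,0,0,0,0,0,0]

```text
time_s: 12.1
ee_pos: [0.5249, -0.0026, 0.1259]
eef_rot: [3.141, -0.001, 0.395]
force: [-1.5, 1.3, 6.4]
grip_width: 0.028
grip_force: 35.0
```

It has touched the cup floor (force −3 → +6 N). Releasing and rising straight up.

Emit:
apply_moves:
  deltas:
    - [170,0,0,0,0,0,0]
    - [150,0,0,0,0,0,0]
    - [120,0,0,0,0,0,0]
    - [80,0,0,0,0,0,0]
    - [40,0,0,0,0,0,0]
    - [40,0,0,0,0,0,0]
    - [40,0,0,1,0,0,0]
    - [40,0,0,3,0,0,0]
    - [40,0,0,4,0,0,0]
    - [40,0,0,4,0,0,0]

```text
time_s: 13.1
ee_pos: [0.5242, -0.0027, 0.2473]
eef_rot: [-3.142, 0.0, 0.395]
force: [1.0, 0.2, -0.3]
grip_width: 0.0789
grip_force: 0.0
```

Emit:
apply_moves:
  deltas:
    - [40,0.5,1.5,0,0,0,0]
    - [40,0.8,3,0,0,0,0]
    - [40,0.8,3,0,0,0,0]
    - [40,0.8,3,0,0,0,0]
    - [40,0.8,3,0,0,0,0]
    - [40,0.8,3,0,0,0,0]
    - [40,0.8,3,0,0,0,0]
    - [40,0.8,3,0,0,0,0]
    - [40,0.8,3,-0.5,0,0,0]
    - [40,0.6,2.6,-0.5,0,0,0]

```text
time_s: 14.1
ee_pos: [0.5995, 0.2801, 0.2349]
eef_rot: [-3.142, 0.0, 0.395]
force: [-0.4, -0.6, 0.0]
grip_width: 0.0792
grip_force: 0.0
```

Emit:
apply_moves:
  deltas:
    - [40,0,0,0,0,0,0]
    - [40,0,0,0,0,0,0]

```text
time_s: 14.3
ee_pos: [0.5993, 0.2785, 0.2348]
eef_rot: [3.141, 0.001, 0.396]
force: [-0.9, -0.6, -0.1]
grip_width: 0.0793
grip_force: 0.0
```

```bash
python3 look.py w5 .6 .2782 .013:.134 .029:.068 .029:0; python3 - <<'E'
from h import *
im=cv2.imread('pics/w5.png')
s=shot('scene'); a=s['img'][90:300,180:390,::-1]
cv2.imwrite('pics/c7.png',np.hstack([cv2.resize(im,(467,350)),cv2.resize(a,(330,350))]))
E
```

```text
.013:.134 [284.2 203.3]
.029:.068 [283.9 190.7]
.029:0 [283.7 181.6]
14.35 [0.5994 0.2779 0.2353] [3.141 0.    0.395]
```

View pics/c7.png

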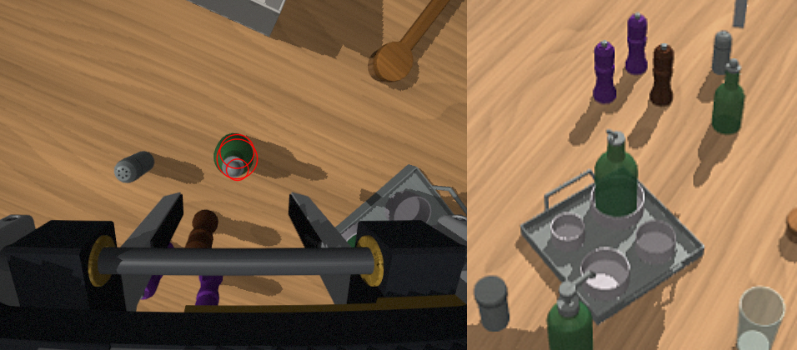

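The oil bottle stands upright in its cup. The vinegar bottle's stopper at (233,168) in this view is about 3 mm up and left of my estimate, so I'm correcting, descending and gripping.

Emit:
apply_moves:
  deltas:
    - [40,0.2,0.3,-1,0,0,0]
    - [40,0,0,-2,0,0,0]
    - [40,0,0,-2.5,0,0,0]
    - [40,0,0,-2.5,0,0,0]
    - [40,0,0,-2.5,0,0,0]
    - [40,0,0,-2,0,0,0]
    - [40,0,0,-1,0,0,0]
    - [40,0,0,-0.5,0,0,0]
    - [60,0,0,0,0,0,0]
    - [120,0,0,0,0,0,0]
  grip_force: 30

```text
time_s: 15.4
ee_pos: [0.602, 0.2814, 0.0962]
eef_rot: [3.142, -0.002, 0.395]
force: [0.2, -0.4, 0.7]
grip_width: 0.0672
grip_force: 0.0
```

Emit:
apply_moves:
  deltas:
    - [160,0,0,0,0,0,0]
    - [255,0,0,0,0,0,0]
    - [255,0,0,0,0,0,0]
    - [255,0,0,0,0,0,0]
    - [255,0,0,0,0,0,0]
    - [255,0,0,0,0,0,0]
    - [255,0,0,0,0,0,0]
    - [255,0,0,0,0,0,0]

```text
time_s: 16.2
ee_pos: [0.6015, 0.2814, 0.0951]
eef_rot: [-3.142, 0.0, 0.395]
force: [-0.5, 0.2, -0.3]
grip_width: 0.026
grip_force: 30.0
```

26.0 mm, so it has the neck. Lifting 20 cm to pass above the oil bottle and going over the second cup.

Emit:
apply_moves:
  deltas:
    - [255,0,0,0.5,0,0,0]
    - [255,0,0,1.5,0,0,0]
    - [255,0,0,2.5,0,0,0]
    - [255,0,0,2.5,0,0,0]
    - [255,0,0,2.5,0,0,0]
    - [255,0,0,2.5,0,0,0]
    - [255,0,0,2.5,0,0,0]
    - [255,0,0,2.5,0,0,0]
    - [255,0,0,2,0,0,0]
    - [255,0,0,1,0,0,0]

```text
time_s: 17.2
ee_pos: [0.6017, 0.2813, 0.2984]
eef_rot: [3.142, -0.003, 0.395]
force: [0.3, 0.4, -2.8]
grip_width: 0.0258
grip_force: 30.0
```

Emit:
apply_moves:
  deltas:
    - [255,0,-1,0,0,0,0]
    - [255,-0.1,-2,0,0,0,0]
    - [255,-0.1,-2.5,0,0,0,0]
    - [255,-0.1,-2.5,0,0,0,0]
    - [255,-0.1,-2.5,0,0,0,0]
    - [255,-0.1,-2.5,0,0,0,0]
    - [255,-0.1,-2.5,0,0,0,0]
    - [255,-0.1,-2.5,0,0,0,0]
    - [255,-0.1,-2.5,0,0,0,0]
    - [255,-0.1,-2.5,0,0,0,0]

```text
time_s: 18.2
ee_pos: [0.5918, 0.0497, 0.294]
eef_rot: [-3.141, 0.002, 0.395]
force: [0.2, 0.4, -2.8]
grip_width: 0.026
grip_force: 30.0
```

Emit:
apply_moves:
  deltas:
    - [255,-0.1,-2.5,0,0,0,0]
    - [255,-0.1,-2.5,0,0,0,0]
    - [255,-0.1,-2.5,0,0,0,0]
    - [255,-0.1,-2.5,0,0,0,0]
    - [255,-0.1,-2.5,0,0,0,0]
    - [255,-0.1,-2.5,0,0,0,0]
    - [255,-0.1,-2,0,0,0,0]
    - [255,-0.1,-1.3,0,0,0,0]
    - [255,-0.2,-0.7,0,0,0,0]
    - [255,0,0,0,0,0,0]

```text
time_s: 19.2
ee_pos: [0.5821, -0.1392, 0.2947]
eef_rot: [-3.141, 0.001, 0.394]
force: [0.3, 0.6, -2.7]
grip_width: 0.0262
grip_force: 30.0
```

Emit:
apply_moves:
  deltas:
    - [255,0,0,0,0,0,0]

```text
time_s: 19.3
ee_pos: [0.5825, -0.1381, 0.2951]
eef_rot: [-3.141, -0.0, 0.395]
force: [-0.3, 0.6, -2.6]
grip_width: 0.0261
grip_force: 30.0
```

Emit:
apply_moves:
  deltas:
    - [255,0,0,-1,0,0,0]
    - [255,0,0,-2,0,0,0]
    - [255,0,0,-2.5,0,0,0]
    - [255,0,0,-2.5,0,0,0]
    - [255,0,0,-2.5,0,0,0]
    - [255,0,0,-2.5,0,0,0]
    - [255,0,0,-1.5,0,0,0]
    - [255,0,0,-1,0,0,0]
    - [255,0,0,0,0,0,0]
    - [255,0,0,0,0,0,0]

```text
time_s: 20.3
ee_pos: [0.5828, -0.1385, 0.1407]
eef_rot: [3.141, -0.001, 0.395]
force: [0.2, 1.1, -1.9]
grip_width: 0.026
grip_force: 30.0
```

Emit:
apply_moves:
  deltas:
    - [255,0,0,-0.6,0,0,0]
    - [255,0,0,-0.8,0,0,0]
    - [255,0,0,-0.8,0,0,0]
    - [255,0,0,-0.6,0,0,0]
    - [255,0,0,-0.3,0,0,0]
    - [255,0,0,-0.2,0,0,0]
    - [255,0,0,-0.1,0,0,0]
    - [255,0,0,-0.1,0,0,0]
    - [255,0,0,0,0,0,0]

```text
time_s: 21.2
ee_pos: [0.5826, -0.1387, 0.1052]
eef_rot: [3.142, -0.0, 0.395]
force: [-0.7, -0.8, -2.8]
grip_width: 0.026
grip_force: 30.0
```

Emit:
apply_moves:
  deltas:
    - [255,0,0,-0.1,0,0,0]
    - [255,0,0,-0.1,0,0,0]
    - [255,0,0,-0.1,0,0,0]
    - [255,0,0,-0.1,0,0,0]
    - [255,0,0,0,0,0,0]

```text
time_s: 21.7
ee_pos: [0.5826, -0.1387, 0.1011]
eef_rot: [3.142, -0.0, 0.395]
force: [0.3, 0.2, -3.3]
grip_width: 0.0258
grip_force: 30.0
```

Emit:
apply_moves:
  deltas:
    - [255,0,0,-0.05,0,0,0]
    - [255,0,0,-0.05,0,0,0]
    - [255,0,0,0,0,0,0]

```text
time_s: 22.0
ee_pos: [0.5829, -0.1387, 0.1011]
eef_rot: [3.141, -0.001, 0.395]
force: [-1.5, 2.1, 5.3]
grip_width: 0.0261
grip_force: 30.0
```

Touchdown. Releasing, rising and going above the pepper mill.

Emit:
apply_moves:
  deltas:
    - [170,0,0,0,0,0,0]
    - [150,0,0,0,0,0,0]
    - [120,0,0,0,0,0,0]
    - [80,0,0,0,0,0,0]
    - [70,0,0,0,0,0,0]
    - [70,0,0,0,0,0,0]
    - [70,0,0,1,0,0,0]
    - [70,0,0,4,0,0,0]
    - [70,0,0,4.5,0,0,0]
    - [70,0,0,4.5,0,0,0]

```text
time_s: 23.0
ee_pos: [0.5822, -0.1386, 0.2426]
eef_rot: [3.141, -0.0, 0.395]
force: [0.4, -0.2, -0.2]
grip_width: 0.0681
grip_force: 0.0
```

Emit:
apply_moves:
  deltas:
    - [70,-0.4,1.5,0,0,0,0]
    - [70,-0.8,3,0,0,0,0]
    - [70,-1,3.5,0,0,0,0]
    - [70,-1,3.5,0,0,0,0]
    - [70,-1,3.5,0,0,0,0]
    - [70,-1,3.5,0,0,0,0]
    - [70,-1,3.5,0,0,0,0]
    - [70,-1,3.5,0,0,0,0]
    - [70,-1,3.5,0,0,0,0]
    - [70,-1,3.5,0,0,0,0]

```text
time_s: 24.0
ee_pos: [0.4896, 0.1878, 0.2403]
eef_rot: [-3.142, -0.0, 0.395]
force: [1.0, -0.4, 0.6]
grip_width: 0.0679
grip_force: 0.0
```

Emit:
apply_moves:
  deltas:
    - [70,-1,3.5,-0.5,0,0,0]
    - [70,-1,3,-0.5,0,0,0]
    - [70,-0.8,2,-0.5,0,0,0]
    - [70,-0.7,0.8,0,0,0,0]
    - [70,0,0,0,0,0,0]
    - [70,0,0,0,0,0,0]

```text
time_s: 24.6
ee_pos: [0.4558, 0.2787, 0.2256]
eef_rot: [3.141, -0.001, 0.395]
force: [-0.1, -1.1, 0.2]
grip_width: 0.0683
grip_force: 0.0
```

```bash
python3 look.py w6 .4649 .2788 .0195:.1 .023:0 .003:.122; python3 - <<'E'
from h import *
im=cv2.imread('pics/w6.png')
s=shot('scene'); a=s['img'][90:300,180:390,::-1]
cv2.imwrite('pics/c8.png',np.hstack([cv2.resize(im,(467,350)),cv2.resize(a,(330,350))]))
E
```

```text
.0195:.1 [286.8 190.8]
.023:0 [285.8 177.2]
.003:.122 [287.1 195. ]
24.65 [0.4559 0.2785 0.2255] [ 3.141e+00 -1.000e-03  3.940e-01]
```

View pics/c8.png

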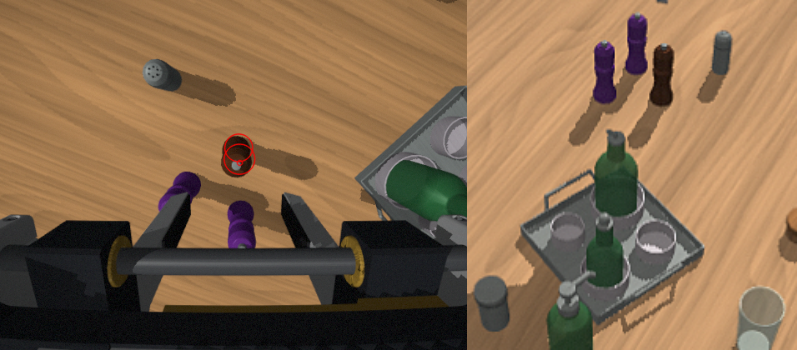

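The vinegar bottle stands in its cup. The dark mill's nut is at (236,166) in this view, about 3 mm back and left of my estimate. The purple mills at (187,182) and (240,225) clear the fingers. Descending and gripping.

Emit:
apply_moves:
  deltas:
    - [70,0.4,0.1,0,0,0,0]
    - [70,0.2,0.1,-1,0,0,0]
    - [70,0,0,-2.5,0,0,0]
    - [70,0,0,-2.5,0,0,0]
    - [70,0,0,-2.5,0,0,0]
    - [70,0,0,-2.5,0,0,0]
    - [70,0,0,-2,0,0,0]
    - [70,0,0,-1.4,0,0,0]
    - [70,0,0,-0.8,0,0,0]
    - [70,0,0,0,0,0,0]
  grip_force: 22

```text
time_s: 25.7
ee_pos: [0.4613, 0.2811, 0.0723]
eef_rot: [3.141, 0.001, 0.395]
force: [0.8, 0.6, 0.4]
grip_width: 0.0684
grip_force: 0.0
```

Emit:
apply_moves:
  deltas:
    - [110,0,0,0,0,0,0]
    - [130,0,0,0,0,0,0]
    - [255,0,0,0,0,0,0]
    - [255,0,0,0,0,0,0]
    - [255,0,0,0,0,0,0]
    - [255,0,0,0,0,0,0]
    - [255,0,0,0,0,0,0]

```text
time_s: 26.4
ee_pos: [0.4618, 0.2814, 0.0735]
eef_rot: [3.142, -0.001, 0.395]
force: [0.6, -0.6, 5.6]
grip_width: 0.0382
grip_force: 22.0
```

38.2 mm, so it holds the head. Lifting 20 cm and going over the third cup.

Emit:
apply_moves:
  deltas:
    - [255,0,0,0.5,0,0,0]
    - [255,0,0,1.5,0,0,0]
    - [255,0,0,2.5,0,0,0]
    - [255,0,0,2.5,0,0,0]
    - [255,0,0,2.5,0,0,0]
    - [255,0,0,2.5,0,0,0]
    - [255,0,0,2.5,0,0,0]
    - [255,0,0,2.5,0,0,0]
    - [255,0,0,2,0,0,0]
    - [255,0,0,1,0,0,0]

```text
time_s: 27.4
ee_pos: [0.4616, 0.2815, 0.2748]
eef_rot: [-3.141, -0.002, 0.395]
force: [-0.9, -0.8, -0.2]
grip_width: 0.0382
grip_force: 22.0
```

Emit:
apply_moves:
  deltas:
    - [255,0.5,-1,0,0,0,0]
    - [255,1,-2,0,0,0,0]
    - [255,1.2,-2.5,0,0,0,0]
    - [255,1.2,-2.5,0,0,0,0]
    - [255,1.2,-2.5,0,0,0,0]
    - [255,1.2,-2.5,0,0,0,0]
    - [255,1.2,-2.5,0,0,0,0]
    - [255,1.2,-2.5,0,0,0,0]
    - [255,1.2,-2.5,0,0,0,0]
    - [255,1.2,-2.5,0,0,0,0]

```text
time_s: 28.4
ee_pos: [0.5726, 0.0495, 0.2716]
eef_rot: [-3.141, 0.002, 0.394]
force: [0.6, -0.2, -1.5]
grip_width: 0.0384
grip_force: 22.0
```

Emit:
apply_moves:
  deltas:
    - [255,1.2,-2.5,0,0,0,0]
    - [255,1.2,-2.5,0,0,0,0]
    - [255,1.2,-2.2,0,0,0,0]
    - [255,0.8,-1.2,0,0,0,0]
    - [255,0.4,-0.9,0,0,0,0]
    - [255,0,0,0,0,0,0]
    - [255,0,0,0,0,0,0]

```text
time_s: 29.1
ee_pos: [0.6203, -0.0411, 0.273]
eef_rot: [-3.141, 0.0, 0.395]
force: [0.2, -0.4, -0.6]
grip_width: 0.0383
grip_force: 22.0
```

Emit:
apply_moves:
  deltas:
    - [255,0.1,0,-1,0,0,0]
    - [255,0,0,-2,0,0,0]
    - [255,0,0,-2.5,0,0,0]
    - [255,0,0,-2.5,0,0,0]
    - [255,0,0,-2.5,0,0,0]
    - [255,0,0,-2.5,0,0,0]
    - [255,0,0,-1.5,0,0,0]
    - [255,0,0,-1,0,0,0]
    - [255,0,0,0,0,0,0]
    - [255,0,0,0,0,0,0]

```text
time_s: 30.1
ee_pos: [0.622, -0.0416, 0.1191]
eef_rot: [3.141, -0.001, 0.395]
force: [-0.4, 0.2, -0.1]
grip_width: 0.0384
grip_force: 22.0
```

```bash
python3 - <<'E'
from h import *
s=shot('scene','s9.png'); e=ctrl.get_obs()['ee_pos']
im=s['img'].astype(int)
p=proj(s,[e[0],e[1],e[2]-.073]); print(e,'foot centre pred',p, 'radius px',[proj(s,[e[0]+a*.023,e[1]+b*.023,e[2]-.073]).round(1) for a,b in ((.86,.5),(-.86,-.5))])
x,y=int(p[0]),int(p[1])
m=((im.sum(2)<130)&(im[:,:,0]>=im[:,:,1])&(im[:,:,0]>im[:,:,2]+3))
for r in range(y-24,y+14,3): 
    k=np.where(m[r,x-25:x+25])[0]; print(r,(k.min()+x-25,k.max()+x-25,len(k)) if len(k) else '-')
E
```

```text
[ 0.62207835 -0.04164026  0.1193237 ] foot centre pred [299.54072609 228.78987629] radius px [array([308.5, 228.8]), array([290.6, 228.8])]
204 (np.int64(293), np.int64(308), 7)
207 (np.int64(294), np.int64(308), 6)
210 (np.int64(293), np.int64(306), 6)
213 (np.int64(294), np.int64(307), 10)
216 (np.int64(294), np.int64(306), 13)
219 (np.int64(294), np.int64(306), 13)
222 (np.int64(293), np.int64(306), 14)
225 (np.int64(292), np.int64(308), 17)
228 (np.int64(291), np.int64(308), 18)
231 (np.int64(293), np.int64(307), 15)
234 (np.int64(297), np.int64(301), 5)
237 -
240 -
```

The mill's foot is where I predicted, columns 291–308 and bottom at row 234. Lowering.

Emit:
apply_moves:
  deltas:
    - [255,-0.1,0,-0.6,0,0,0]
    - [255,0,0,-0.8,0,0,0]
    - [255,0,0,-0.8,0,0,0]
    - [255,0,0,-0.6,0,0,0]
    - [255,0,0,-0.4,0,0,0]
    - [255,0,0,-0.2,0,0,0]
    - [255,0,0,-0.1,0,0,0]
    - [255,0,0,-0.1,0,0,0]
    - [255,0,0,0,0,0,0]

```text
time_s: 31.05
ee_pos: [0.6206, -0.0417, 0.0822]
eef_rot: [3.141, -0.0, 0.395]
force: [-0.4, -0.4, -0.4]
grip_width: 0.0378
grip_force: 22.0
```

Emit:
apply_moves:
  deltas:
    - [255,0,0,-0.1,0,0,0]
    - [255,0,0,-0.1,0,0,0]
    - [255,0,0,0,0,0,0]

```text
time_s: 31.35
ee_pos: [0.6205, -0.0417, 0.08]
eef_rot: [-3.141, 0.0, 0.395]
force: [0.1, -0.2, -1.2]
grip_width: 0.0379
grip_force: 22.0
```

Emit:
apply_moves:
  deltas:
    - [255,0,0,-0.05,0,0,0]
    - [255,0,0,-0.05,0,0,0]
    - [255,0,0,0,0,0,0]

```text
time_s: 31.65
ee_pos: [0.6208, -0.0417, 0.0795]
eef_rot: [3.141, -0.001, 0.395]
force: [-0.5, 0.2, 2.7]
grip_width: 0.0384
grip_force: 22.0
```

Emit:
apply_moves:
  deltas:
    - [255,0,0,-0.05,0,0,0]
    - [255,0,0,0,0,0,0]
    - [150,0,0,0,0,0,0]
    - [135,0,0,0,0,0,0]
    - [115,0,0,0,0,0,0]
    - [80,0,0,0,0,0,0]
    - [70,0,0,0,0,0,0]
    - [70,0,0,1,0,0,0]
    - [70,0,0,3,0,0,0]
    - [70,0,0,4,0,0,0]

```text
time_s: 32.65
ee_pos: [0.6197, -0.0416, 0.1588]
eef_rot: [-3.14, 0.003, 0.395]
force: [0.0, -0.7, 0.6]
grip_width: 0.0683
grip_force: 0.0
```

Emit:
apply_moves:
  deltas:
    - [70,0,0,4,0,0,0]
    - [70,0,0,4,0,0,0]
    - [70,-0.5,2,0,0,0,0]
    - [70,-0.8,3.5,0,0,0,0]
    - [70,-0.8,3.5,0,0,0,0]
    - [70,-0.8,3.5,0,0,0,0]
    - [70,-0.8,3.5,0,0,0,0]
    - [70,-0.8,3.5,0,0,0,0]
    - [70,-0.8,3.5,0,0,0,0]
    - [70,-0.8,3.5,0,0,0,0]

```text
time_s: 33.65
ee_pos: [0.559, 0.2247, 0.2396]
eef_rot: [-3.142, -0.001, 0.395]
force: [0.3, -0.5, -0.1]
grip_width: 0.0683
grip_force: 0.0
```

Emit:
apply_moves:
  deltas:
    - [70,-0.8,3.5,-1,0,0,0]
    - [70,-0.8,3.5,-1,0,0,0]
    - [70,-0.8,3.5,-1,0,0,0]
    - [70,-0.8,3.5,-1,0,0,0]
    - [70,-0.3,3,-1,0,0,0]
    - [70,-0.2,2,0,0,0,0]
    - [70,0,0,0,0,0,0]
    - [70,0,0,0,0,0,0]

```text
time_s: 34.45
ee_pos: [0.5225, 0.4132, 0.1891]
eef_rot: [3.142, -0.0, 0.395]
force: [0.2, 0.5, -0.2]
grip_width: 0.0683
grip_force: 0.0
```

```bash
python3 look.py w7 .5242 .4141 .018:.072 .018:0 .003:.088; python3 - <<'E'
from h import *
im=cv2.imread('pics/w7.png')
s=shot('scene'); a=s['img'][90:300,180:390,::-1]
cv2.imwrite('pics/c9.png',np.hstack([cv2.resize(im,(467,350)),cv2.resize(a,(330,350))]))
E
```

```text
.018:.072 [283.3 198.6]
.018:0 [283.2 186.5]
.003:.088 [283.4 202. ]
34.5 [0.5228 0.4127 0.1892] [ 3.142 -0.     0.395]
```

View pics/c9.png

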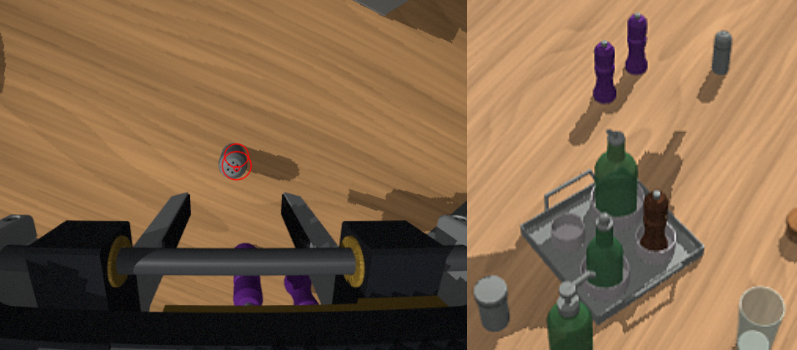

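The mill stands in its cup. The shaker's dome is at (233,163), about 3 to 4 mm up and left of my estimate. Descending and gripping its upper half.

Emit:
apply_moves:
  deltas:
    - [70,0.3,0.3,0,0,0,0]
    - [70,0,0.2,-1,0,0,0]
    - [70,0,0,-2.5,0,0,0]
    - [70,0,0,-2.5,0,0,0]
    - [70,0,0,-2.5,0,0,0]
    - [70,0,0,-2.5,0,0,0]
    - [70,0,0,-2,0,0,0]
    - [70,0,0,-1.5,0,0,0]
    - [70,0,0,-0.8,0,0,0]
    - [70,0,0,0,0,0,0]
  grip_force: 20

```text
time_s: 35.55
ee_pos: [0.5253, 0.418, 0.0347]
eef_rot: [3.141, 0.001, 0.395]
force: [0.2, -0.7, 0.2]
grip_width: 0.0681
grip_force: 0.0
```

Emit:
apply_moves:
  deltas:
    - [110,0,0,0,0,0,0]
    - [130,0,0,0,0,0,0]
    - [255,0,0,0,0,0,0]
    - [255,0,0,0,0,0,0]
    - [255,0,0,0,0,0,0]
    - [255,0,0,0,0,0,0]
    - [255,0,0,0,0,0,0]

```text
time_s: 36.25
ee_pos: [0.5257, 0.4185, 0.036]
eef_rot: [-3.141, -0.001, 0.395]
force: [-0.6, 0.1, 3.0]
grip_width: 0.0357
grip_force: 20.0
```

Emit:
apply_moves:
  deltas:
    - [255,0,0,0.5,0,0,0]
    - [255,0,0,1.5,0,0,0]
    - [255,0,0,2.5,0,0,0]
    - [255,0,0,3,0,0,0]
    - [255,0,0,3,0,0,0]
    - [255,0,0,3,0,0,0]
    - [255,0,0,3,0,0,0]
    - [255,0,0,2.5,0,0,0]
    - [255,0,0,1.5,0,0,0]
    - [255,0,0,0.5,0,0,0]

```text
time_s: 37.25
ee_pos: [0.5258, 0.4185, 0.2487]
eef_rot: [-3.141, -0.003, 0.395]
force: [-0.6, 0.6, -0.7]
grip_width: 0.0354
grip_force: 20.0
```

Emit:
apply_moves:
  deltas:
    - [255,-0.4,-1,0,0,0,0]
    - [255,-0.4,-2,0,0,0,0]
    - [255,-0.4,-3,0,0,0,0]
    - [255,-0.4,-3,0,0,0,0]
    - [255,-0.4,-3,0,0,0,0]
    - [255,-0.4,-3,0,0,0,0]
    - [255,-0.4,-3,0,0,0,0]
    - [255,-0.4,-3,0,0,0,0]
    - [255,-0.4,-3,0,0,0,0]
    - [255,-0.4,-3,0,0,0,0]

```text
time_s: 38.25
ee_pos: [0.4849, 0.1471, 0.2455]
eef_rot: [-3.142, 0.001, 0.395]
force: [0.3, -0.6, -0.1]
grip_width: 0.036
grip_force: 20.0
```

Emit:
apply_moves:
  deltas:
    - [255,0,-3,0,0,0,0]
    - [255,0,-3,0,0,0,0]
    - [255,0,-3,0,0,0,0]
    - [255,0,-3,0,0,0,0]
    - [255,0,-3,0,0,0,0]
    - [255,0,-3,0,0,0,0]
    - [255,0,-3,0,0,0,0]
    - [255,0,-2.3,0,0,0,0]
    - [255,0,-1.5,0,0,0,0]
    - [255,0,0,0,0,0,0]

```text
time_s: 39.25
ee_pos: [0.4853, -0.1008, 0.2454]
eef_rot: [-3.141, 0.001, 0.393]
force: [-0.4, 0.2, 0.1]
grip_width: 0.0356
grip_force: 20.0
```

Emit:
apply_moves:
  deltas:
    - [255,0,0,0,0,0,0]

```text
time_s: 39.35
ee_pos: [0.4854, -0.0992, 0.2455]
eef_rot: [-3.141, 0.0, 0.395]
force: [-0.1, 0.8, -1.6]
grip_width: 0.0355
grip_force: 20.0
```

Lowering to above the narrowest cup, with a numeric check of the shaker's position.

Emit:
apply_moves:
  deltas:
    - [255,0,0,-1,0,0,0]
    - [255,0,0,-2,0,0,0]
    - [255,0,0,-2.5,0,0,0]
    - [255,0,0,-2.5,0,0,0]
    - [255,0,0,-2.5,0,0,0]
    - [255,0,0,-2.5,0,0,0]
    - [255,0,0,-2,0,0,0]
    - [255,0,0,-1,0,0,0]
    - [255,0,0,0,0,0,0]
    - [255,0,0,0,0,0,0]

```text
time_s: 40.35
ee_pos: [0.4859, -0.0995, 0.0863]
eef_rot: [3.141, -0.001, 0.395]
force: [0.2, 0.6, -0.7]
grip_width: 0.0351
grip_force: 20.0
```

```bash
python3 - <<'E'
from h import *
s=shot('scene'); e=ctrl.get_obs()['ee_pos']; print(e)
im=cv2.resize(s['img'][:,:,::-1],None,fx=4,fy=4,interpolation=cv2.INTER_CUBIC)
circ(im,s,[.4858,-.0994,.033],.026,s=4); circ(im,s,[e[0],e[1],e[2]-.036],.018,(255,0,0),s=4)
cv2.imwrite('pics/c10.png',im[640:1160,800:1360])
E
```

```text
[ 0.48607587 -0.09958078  0.08656278]
```

View pics/c10.png

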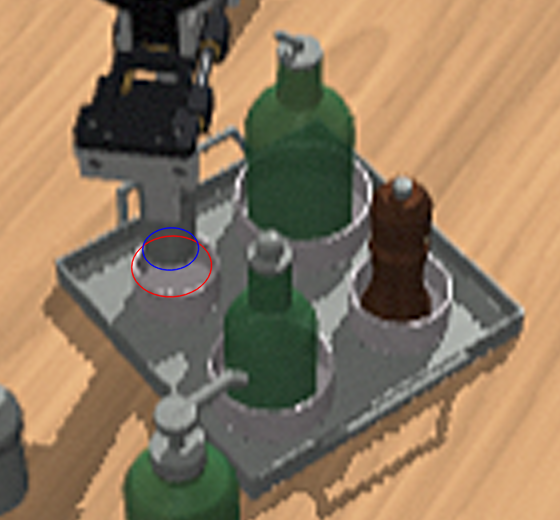

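The shaker's foot (blue) is centred over the narrowest cup's rim (red), and the other three stand upright in theirs. Lowering.

Emit:
apply_moves:
  deltas:
    - [255,0,0,-0.7,0,0,0]
    - [255,0,0,-0.9,0,0,0]
    - [255,0,0,-0.9,0,0,0]
    - [255,0,0,-0.7,0,0,0]
    - [255,0,0,-0.5,0,0,0]
    - [255,0,0,-0.3,0,0,0]
    - [255,0,0,-0.1,0,0,0]
    - [255,0,0,-0.1,0,0,0]
    - [255,0,0,0,0,0,0]

```text
time_s: 41.3
ee_pos: [0.4856, -0.0997, 0.0437]
eef_rot: [3.141, -0.0, 0.395]
force: [1.2, 0.1, -0.6]
grip_width: 0.0354
grip_force: 20.0
```

Emit:
apply_moves:
  deltas:
    - [255,0,0,-0.1,0,0,0]
    - [255,0,0,-0.1,0,0,0]
    - [255,0,0,0,0,0,0]

```text
time_s: 41.6
ee_pos: [0.4857, -0.0997, 0.042]
eef_rot: [3.141, -0.0, 0.395]
force: [-0.7, 0.5, 3.6]
grip_width: 0.0358
grip_force: 20.0
```

Emit:
apply_moves:
  deltas:
    - [255,0,0,-0.05,0,0,0]
    - [255,0,0,0,0,0,0]
    - [155,0,0,0,0,0,0]
    - [140,0,0,0,0,0,0]
    - [115,0,0,0,0,0,0]
    - [90,0,0,0,0,0,0]
    - [90,0,0,0,0,0,0]
    - [90,0,0,1,0,0,0]
    - [90,0,0,2.5,0,0,0]
    - [90,0,0,4,0,0,0]

```text
time_s: 42.6
ee_pos: [0.4845, -0.0994, 0.1161]
eef_rot: [-3.139, 0.003, 0.395]
force: [0.6, 0.1, 0.2]
grip_width: 0.0607
grip_force: 0.0
```

Emit:
apply_moves:
  deltas:
    - [90,0,0,4,0,0,0]
    - [90,0,0,4,0,0,0]
    - [90,0,0,4,0,0,0]
    - [90,0,0,3,0,0,0]
    - [90,-1,-2,0,0,0,0]
    - [90,-2,-3,0,0,0,0]
    - [90,-2,-3,0,0,0,0]
    - [90,-1,-1,0,0,0,0]
    - [90,0,0,0,0,0,0]
    - [90,0,0,0,0,0,0]

```text
time_s: 43.6
ee_pos: [0.4258, -0.1892, 0.2665]
eef_rot: [3.141, -0.001, 0.394]
force: [-0.5, 0.4, 1.0]
grip_width: 0.061
grip_force: 0.0
```

```bash
python3 - <<'E'
from h import *
s=shot('scene')
cv2.imwrite('pics/end.png',cv2.resize(s['img'][80:380,130:430,::-1],(600,600),interpolation=cv2.INTER_CUBIC))
print(ctrl.get_obs()['ee_pos'])
E
```

```text
[ 0.42602472 -0.18897905  0.2664251 ]
```

View pics/end.png

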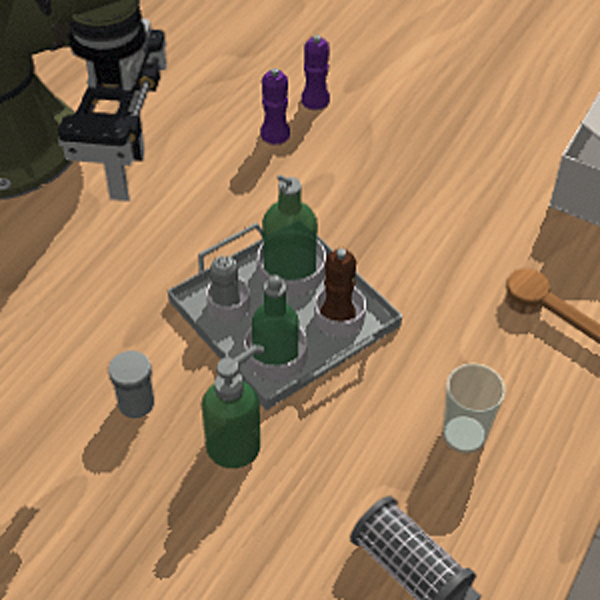

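All four pieces stand upright in their cups: oil (290,235), vinegar (275,330), mill (340,285), shaker (224,285). The soap dispenser and the tin haven't moved, and the gripper is clear.

```bash
python3 -c "
from station import ctrl
print(ctrl.hand_in())"
```

```text
the job is handed in; nothing more can be done
None
```

The oil bottle, vinegar bottle, pepper mill and salt shaker are each upright in their own cup, placed in that order. The soap dispenser and spice tin were left where they stood, and the job is handed in at about 44 s on the robot's clock; the hand-in returned no verdict.

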